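# Fit the spacer and hold the winder's sprung hatch below its balance point

## Robot

A 6-joint arm with a two-finger parallel gripper is mounted at the origin on a cart in front of the work surface, level with it; the furniture and walls round the work are solid. World frame = base frame: x ahead of the robot, y to its left, z up, the work surface at z = 0. Lengths are in m, angles in rad, forces in N, time in s.
With the tool pointing down it reaches from about 0.3 to 0.875 m from the base axis. Payload 6.4 kg.
Tool frame: the origin (TCP) lies between the finger pads; the fingertips stand 14 mm ahead of it and the grasp point (between the pads) lies 5 mm behind it (robot.finger_overhang is the distance from the TCP to the fingertips, in m); z points along the fingers, y is the line along which they close (so a half turn about z gives the same grasp; the last joint's range is limited). The gripper opens to 85 mm and grips with 20 to 120 N. Pads are 22 mm wide; open, the fingers measure 114 mm over their backs; the gripper's body (76 mm by 85 mm) begins 54 mm behind the grasp point. The pads swing forward as they close: fully open they stand 13 mm farther back than shut.
Start: joints at [1.071, 0.181, 1.607, -0, 1.354, -0.206], TCP at [0.167, 0.55, 0.245] pointing down, gripper open.
Joint ranges: [-2.99, 2.99], [-0.89, 2.07], [0.3, 2.58], [-1.14, 4.28], [0, 2.63], [-3.12, 3.12]. Speed limits (rad/s): [2.57, 2.57, 3.01, 3.14, 3.14, 3.14].

## Interface

Orientations are given as a unit quaternion [w, x, y, z].
In Python, from workcell import robot, camera, ticket, models gives the robot as it stands.
- The arm moves only by the tool send_rows, never from a script. Its arguments are lists of equal length, an entry for each row: "linear": the shift along the tool's x, y, z in mm, a list of three; "twist": the turn, a rotation vector about the tool's x, y, z in rad, a list of three; "claw": the opening, from 0 (shut) to 1 (fully open). In form: {"linear": [[tx, ty, tz], ...], "twist": [[ax, ay, az], ...], "claw": [claw, ...]}. A call has 1 to 12 rows; each row is the pose to reach, as a shift and turn from the pose commanded when the call began, along the tool's axes at that moment; what a row does not reach only later rows make up. A row lasts 1/8 s, in which the tool goes at most 62.5 mm and 10.7 degrees, less where a joint would pass 70% of its speed; a pose out of reach is approached as far as the arm can. A call with a gripper value outside its range is refused whole. The fingers move at their own pace and stop on an object; "force" is the grip in N (left out, the last holds). Time passes only in rows, so rows that repeat a pose let the fingers close. It gives the time, the measured TCP pose, the force, the opening and the grip force at its end, in the units of the state.
- robot.state(): the state, without advancing time (a new reading comes with each control period).
- camera(name): name is "scene" or "side" or "wrist"; returns a dict with "color" (384x512x3 uint8, red, green, blue), "range_z" (384x512 float32, m along the optical axis (not along the pixel's ray), 0 where there is no reading), "K" (3x3 intrinsics, pixels), "rvec" (rotation vector, rad) and "tvec" (3), from world to camera coordinates, as OpenCV has them. Camera axes: x right, y down, z forward; pixel columns grow to the right and rows downward; lengths in m; the calibration is good to about 2 mm. A picture is of the moment at which its call begins.
- ticket.close_job(): hands the job in; it is judged then, once.
Trained networks look in the newest picture that a camera, given by its name, has taken for a name from the list of things; names that differ only in an ending like _2 or _b are one class to them, and where a whole thing is asked for, a point or a joint stands for the part that bears it (a point fixed in the world has none). Each returns a list of dicts, best first, with "p" (0 to 1); they miss things now and then, are a little off and sometimes report something else, mostly with a low value. They report only what shows in the picture. A call takes as long as a camera call. They do not tell look-alikes from the thing itself.
- models.look_for(camera, query): "point" ([row, column] in pixels, amid what is visible of it).
The state is a dict: "time_s": time; "joints": joint angles; "qvel": joint speeds; "tau": joint torques, N m; "tcp_pos": TCP position; "tool_rot": TCP orientation; "wrist_force": force on the tool from outside, world axes, zero at the start; "torque": the same for the moment, N m; "finger_gap": opening from 0.0 (shut) to 1.0 (fully open); "grip_force": force on a finger pad.
Only numpy, scipy, OpenCV 4.12 (cv2) and the standard library are available. Lean on these libraries where they do the work, as an engineer would, in place of code of your own. Each camera call takes 0.05 s, during which the arm holds its last target. There are 200 camera calls.

## Task

Get the bench winder ready for its belt check: slip the loose steel spacer ring over the upright spindle until it rests on the flange, and let go of it. Then lift the sprung hatch of the winder's housing by its finger pull, clearly past the balance point where the spring takes over, without letting it fly open to its stop, and ease it back to just below the balance point (within ten degrees), so that it would drop shut by itself if released. Finish while still holding the hatch there, and leave the other things on the bench where they are.

Things in the scene. Friction and masses are not known exactly. Their poses are not given: they have to be found in the camera images.
- winder: The bench winder, fixed to the bench: dark base plate 190 x 340 x 8 mm, with a grey housing (140 x 150 mm, top 96 mm above the bench, under the hatch) on its +y half and an upright spindle on its -y half. Origin at bench level; +x points from the hatch's finger pull to its hinge, y along the hinge line, z up. It stands turned by up to 0.2 rad either way.
- spindle_seat (a point): Centre of the top of the steel flange (44 mm across) that the spacer must rest on, at the spindle's foot, 22 mm above the bench. The spindle is 16 mm across and upright, 60 mm tall above this point, its axis 100 mm from the housing's side.
- spindle_tip (a point): Centre of the spindle's top, 82 mm above the bench. The uppermost 8 mm taper from 16 to 8 mm across.
- spacer_center (a point): The spacer: a plain steel ring standing on the bench on its end with its bore upright, 36 mm outside, 20 mm bore, 32 mm tall, about 0.1 kg. This point is on its axis, half-way up. It and the two capacitors stand in a row in front of the winder, in any order.
- hatch_hinge (a point): Point on the hatch's hinge axis, in the middle of its width, at the housing's far top edge, 100 mm above the bench. The axis is level, along the winder's y.
- hatch_pull (a point): Centre of the hatch's finger pull: black rounded block 34 mm long, 24 wide along y, 20 thick, on a neck at the middle of the hatch's front edge. 173 mm from the hinge axis and, when shut, level with it (100 mm above the bench), free air below; the plate's front edge is 29 mm nearer the hinge. At angle q it is 173*cos(q) mm in front of the hinge and 173*sin(q) above it; the pull turns with the hatch.
- hatch (a joint): Angle of the hatch, rad: 0 shut and level, growing as the front edge rises, stop at 1.5. Steel, 0.9 kg, with a lifting spring at the hinge: below the balance point at 0.95 (54 degrees; pull then 241 mm above the bench) it falls shut, above it swings open by itself. Straight up at the pull it takes 1.7 N from shut, 1.4 N at 0.5, 0.6 N at 0.84, nothing at 0.95; beyond, hold it back.
- capacitor_0: Blue can capacitor, 22 mm across and 47 tall with its leads up; loose, to be left where it is. Origin at the middle of its underside.
- capacitor_1: Black can capacitor, 18 mm across and 42 tall with its leads up; loose, to be left where it is. Origin at the middle of its underside.
- tape_roll: Roll of black insulating tape lying flat, about 70 mm across and 18 tall; loose, to be left where it is. Origin at the middle of its underside.
- side_cutters: Side cutters lying flat, 144 mm long, 43 wide, 14 tall; loose, to be left where it is. Origin at the middle of its underside.
Not all that is in view belongs to the job. Of the things that look like the part that bears spacer_center, the larger one is meant.

How it is judged:
By the outcome, as a careful person would: the job done as asked, in the order asked, and still so for the second after the job is handed in, while the arm keeps its last pose, push and grip.
It also fails if it takes over 56 s, if anything falls off the work surface, if the arm or the gripper's body presses on something with over 40 N, if the wrist force passes 120 N, or if a joint passes its speed limit or range.

## Working session

There is one attempt and no reset: what is moved stays moved. The work goes in short steps, Python scripts to look and compute and a tool call to move; the robot and the scene stay as the last step left them, time stands still between calls to the robot, and variables do not carry over. Pictures are saved under pics/ and viewed, at most 10 in all, crops included, and the job is handed in when it is done.

Besides the shell and the picture viewer there is one more tool, called after "Request:" by a JSON object that holds its "name" and its "arguments". send_rows: Moves the arm, as the interface text tells. Its arguments: {"type":"object","properties":{"linear":{"type":"array","items":{"type":"array","items":{"type":"number"}}},"twist":{"type":"array","items":{"type":"array","items":{"type":"number"}}},"claw":{"type":"array","items":{"type":"number"}},"force":{"type":"number"}},"required":["linear","twist","claw"]}

```bash
mkdir -p pics
cat > h.py <<'E'
import numpy as np, cv2
from workcell import robot, camera, ticket, models
from scipy.spatial.transform import Rotation as R
def w(c,uv,z):
    "deproject pixel (row,col) with depth z"
    Rm=cv2.Rodrigues(np.array(c["rvec"],float))[0]
    r,cc=uv; p=np.linalg.inv(c["K"])@np.array([cc,r,1.0])*z
    return Rm.T@(p-np.array(c["tvec"]).ravel())
def cloud(c):
    rr,cc=np.nonzero(c["range_z"]>0); z=c["range_z"][rr,cc]
    Rm=cv2.Rodrigues(np.array(c["rvec"],float))[0]
    p=np.linalg.inv(c["K"])@np.vstack([cc*z,rr*z,z])
    return (Rm.T@(p-np.array(c["tvec"]).reshape(3,1))).T, rr,cc
def save(c,n): cv2.imwrite("pics/"+n+".png",c["color"][...,::-1])
E
python3 - <<'E'
from h import *
print(robot.state())
ims=[]
for n in ["scene","side","wrist"]:
    c=camera(n); ims.append(c["color"])
    print(n)
    for q in ["spacer_center","spindle_tip","spindle_seat","hatch_pull","hatch_hinge","capacitor_0","capacitor_1","tape_roll","side_cutters"]:
        for d in models.look_for(n,q)[:3]:
            r,k=map(int,d["point"]); z=c["range_z"][r,k]
            print(q,round(d["p"],2),r,k,np.round(w(c,(r,k),z),3))
cv2.imwrite("pics/a.png",np.hstack(ims[:1])[...,::-1])
cv2.imwrite("pics/b.png",ims[1][...,::-1])
E
```

```text
{'time_s': 0.0, 'joints': array([ 1.07069133e+00,  1.81568779e-01,  1.60801467e+00,  3.25686710e-05,
        1.35380217e+00, -2.06268303e-01]), 'qvel': array([ 0.00035795, -0.00212848, -0.00013998, -0.00013904, -0.00061627,
        0.0004845 ]), 'tau': array([ 3.34636707e-05, -4.44863176e+01, -3.51335013e+01, -1.30526014e-04,
        8.98787373e-03,  1.54051799e-05]), 'tcp_pos': array([0.16623082, 0.5498913 , 0.24436532]), 'tool_rot': array([-3.25002203e-04,  1.46393802e-01,  9.89225986e-01, -8.35648983e-04]), 'wrist_force': array([-0.57555575, -0.13820674, -0.30987764]), 'torque': array([-0.02231858,  0.05817073,  0.03018678]), 'grip_force': 0.0, 'finger_gap': 1.0003542985668854}
scene
spacer_center 0.68 198 282 [0.596 0.063 0.061]
spacer_center 0.54 236 200 [0.406 0.18  0.034]
spindle_tip 0.61 201 284 [0.61  0.063 0.042]
spindle_seat 0.78 197 280 [0.592 0.067 0.066]
spindle_seat 0.73 235 199 [0.425 0.197 0.015]
hatch_pull 0.75 168 265 [0.637 0.133 0.103]
hatch_hinge 0.58 201 284 [0.61  0.063 0.042]
tape_roll 0.8 263 315 [ 0.487 -0.075  0.001]
side_cutters 0.84 299 289 [ 0.358 -0.07   0.011]
side
spacer_center 0.85 244 320 [0.412 0.206 0.031]
spacer_center 0.59 210 228 [0.61  0.213 0.087]
spacer_center 0.57 244 284 [0.489 0.202 0.014]
spindle_tip 0.8 209 227 [0.612 0.213 0.09 ]
spindle_seat 0.8 207 229 [0.607 0.215 0.096]
hatch_pull 0.87 189 226 [0.634 0.154 0.103]
hatch_pull 0.75 245 319 [0.414 0.207 0.03 ]
hatch_hinge 0.76 209 227 [0.612 0.213 0.09 ]
capacitor_0 0.52 211 328 [0.409 0.067 0.029]
capacitor_1 0.52 211 328 [0.409 0.067 0.029]
tape_roll 0.73 187 314 [ 0.459 -0.063  0.017]
side_cutters 0.7 193 351 [ 0.36  -0.072  0.009]
wrist
```

View pics/a.png

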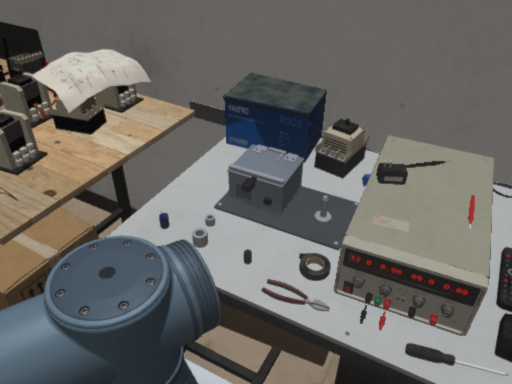

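View pics/b.png

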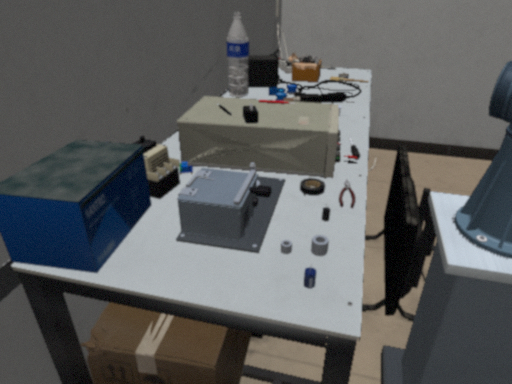

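The scene picture shows the larger ring at (236,200), a small look-alike at (221,210), the blue can at (220,164), the black can at (256,248), the spindle at (205,324) and the pull at (184,249). I'll measure these from the depth clouds.

```bash
cat > m.py <<'E'
from h import *
for n in ["scene","side"]:
    c=camera(n); P,rr,cc=cloud(c); print(n)
    def reg(name,lo,hi,px=None):
        m=np.all((P>lo)&(P<hi),1)
        Q=P[m]
        if len(Q)<4: print(name,len(Q)); return Q
        print(name,len(Q),"mean",Q.mean(0).round(4),"min",Q.min(0).round(3),"max",Q.max(0).round(3)); return Q
    Q=reg("spacer top",[.36,.15,.028],[.47,.25,.036])
    Q=reg("spacer all",[.36,.15,.008],[.47,.25,.04])
    # patch around spindle
    H=reg("hatch plate",[.55,.0,.098],[.9,.35,.112])
    if len(H)>50:
        r=cv2.minAreaRect((H[:,:2]*1000).astype(np.float32)); print(r)
    H=reg("base plate",[.5,-.25,.004],[.95,.35,.013])
    if len(H)>50:
        r=cv2.minAreaRect((H[:,:2]*1000).astype(np.float32)); print(r)
    reg("spindle",[.58,-.12,.035],[.8,.03,.095])
    reg("flange",[.58,-.12,.018],[.8,.03,.026])
    col=c["color"][rr,cc].astype(int)
    m=(np.all((P>[.5,.05,.08])&(P<[.7,.25,.125]),1))&(col.max(1)<50)
    Q=P[m]; 
    if len(Q): print("pull",len(Q),Q.mean(0).round(4),Q.min(0).round(3),Q.max(0).round(3))
    cv2.imwrite(f"pics/{n}z.png",cv2.resize(c["color"][140:270,140:360] if n=="scene" else c["color"][150:300,170:350],None,fx=3.5,fy=3.5,interpolation=cv2.INTER_CUBIC)[...,::-1])
E
python3 m.py
```

```text
scene
spacer top 112 mean [0.4144 0.1879 0.032 ] min [0.398 0.171 0.028] max [0.432 0.205 0.036]
spacer all 234 mean [0.4121 0.1857 0.0254] min [0.397 0.171 0.008] max [0.432 0.205 0.036]
hatch plate 2297 mean [0.6933 0.1428 0.1043] min [0.55  0.    0.098] max [0.9   0.348 0.112]
((720.0296630859375, 141.30177307128906), (335.3488464355469, 346.0538024902344), 13.99321174621582)
base plate 4175 mean [0.6308 0.0237 0.0088] min [ 0.5   -0.108  0.004] max [0.95  0.35  0.013]
((723.560302734375, 123.15843200683594), (450.973388671875, 443.18609619140625), 3.321194887161255)
spindle 105 mean [ 0.6235 -0.0377  0.0611] min [ 0.617 -0.044  0.035] max [ 0.631 -0.029  0.084]
flange 134 mean [ 0.6219 -0.0384  0.0225] min [ 0.606 -0.057  0.018] max [ 0.645 -0.016  0.026]
pull 148 [0.5522 0.1335 0.1057] [0.536 0.124 0.09 ] [0.585 0.146 0.113]
side
spacer top 117 mean [0.4138 0.1915 0.0311] min [0.397 0.172 0.028] max [0.431 0.209 0.034]
spacer all 273 mean [0.4133 0.1955 0.0242] min [0.396 0.172 0.009] max [0.431 0.21  0.034]
hatch plate 2702 mean [0.6901 0.157  0.1032] min [0.55  0.    0.098] max [0.891 0.349 0.112]
((709.9678344726562, 148.77610778808594), (320.5558776855469, 348.9059143066406), 10.447917938232422)
base plate 2369 mean [0.6286 0.1236 0.0078] min [ 0.535 -0.135  0.004] max [0.878 0.349 0.013]
((698.2822265625, 107.32041931152344), (353.7883605957031, 466.2977600097656), 3.385551691055298)
spindle 481 mean [ 0.7467 -0.1102  0.0664] min [ 0.617 -0.12   0.035] max [ 0.8   -0.026  0.095]
flange 93 mean [ 0.7223 -0.1017  0.0214] min [ 0.604 -0.12   0.018] max [ 0.8   -0.02   0.025]
pull 208 [0.5582 0.1447 0.1019] [0.535 0.088 0.08 ] [0.587 0.208 0.112]
```

View pics/scenez.png

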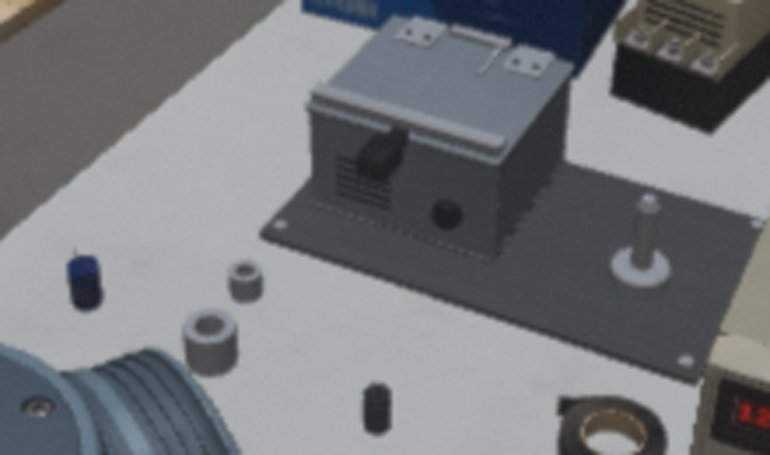

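```bash
cat >> h.py <<'E'
def down(psi,pitch=np.pi/2):
    "tool z at pitch below horizontal toward heading psi; tool y level, near +y"
    h=np.array([np.cos(psi),np.sin(psi),0]); z=h*np.cos(pitch)-np.array([0,0,np.sin(pitch)])
    y=np.array([-np.sin(psi),np.cos(psi),0]); return R.from_matrix(np.column_stack([np.cross(y,z),y,z]))
def Rq(q): return R.from_quat(np.r_[q[1:],q[0]])
def rel(p,Rt,s=None):
    s=s or robot.state(); R0=Rq(s["tool_rot"])
    return (R0.inv().apply(np.array(p)-s["tcp_pos"])*1000).round(1), (R0.inv()*Rt).as_rotvec().round(3)
E
python3 - <<'E'
from h import *
print(rel([.41,.19,.17],down(0)))
c=camera("scene");P,_,_=cloud(c)
for lo,hi in [([.37,.24,.01],[.45,.4,.06]),([.46,.15,.01],[.52,.25,.03]),([.37,.03,.01],[.47,.11,.05]),([.5,-.25,.1],[.9,-.09,.3])]:
    Q=P[np.all((P>lo)&(P<hi),1)]; print(len(Q), Q.mean(0).round(3) if len(Q) else 0, Q.min(0).round(3) if len(Q) else 0)
E
```

```text
(array([-337.4, -274.4,   75.3]), array([-0.   , -0.   , -0.294]))
114 [0.418 0.295 0.028] [0.41  0.285 0.011]
79 [0.483 0.205 0.019] [0.472 0.193 0.01 ]
85 [0.414 0.059 0.026] [0.407 0.051 0.01 ]
5373 [ 0.666 -0.189  0.155] [ 0.5   -0.25   0.147]
```

Request:
{"name": "send_rows", "arguments": {"linear": [[-48, -39, 10], [-96, -78, 20], [-144, -117, 30], [-192, -156, 40], [-240, -195, 55], [-290, -235, 65], [-337, -274, 75], [-337, -274, 75]], "twist": [[0, 0, -0.05], [0, 0, -0.1], [0, 0, -0.15], [0, 0, -0.2], [0, 0, -0.25], [0, 0, -0.294], [0, 0, -0.294], [0, 0, -0.294]], "claw": [1, 0.8, 0.8, 0.8, 0.8, 0.8, 0.8, 0.8], "force": 40}}

```text
time_s: 2.65
tcp_pos: [0.4115, 0.1873, 0.17]
tool_rot: [-0.0, 0.003, 1.0, -0.0]
wrist_force: [-0.4, 0.9, 1.0]
finger_gap: 0.798
grip_force: 0.0
```

Run:
```python
from h import *
c=camera("wrist"); save(c,"w1"); P,rr,cc=cloud(c); s=robot.state(); print(s["tcp_pos"],s["tool_rot"])
for d in models.look_for("wrist","spacer_center"): 
    r,k=map(int,d["point"]); print(d["p"],r,k,w(c,(r,k),c["range_z"][r,k]).round(4))
Q=P[np.all((P>[.36,.14,.027])&(P<[.46,.25,.037]),1)]
if len(Q): print(len(Q),Q.mean(0),Q.min(0),Q.max(0),cv2.minEnclosingCircle((Q[:,:2]*1000).astype(np.float32)))
```

```text
[0.41065993 0.18868903 0.17009839] [-2.09347492e-04  2.18993825e-03  9.99997578e-01 -7.04461625e-05]
0.82 256 282 [0.4893 0.2089 0.0063]
0.72 191 260 [0.4227 0.1872 0.0015]
929 [0.41305257 0.18960072 0.03247275] [0.39595455 0.17249221 0.02708636] [0.43160239 0.20708785 0.03484227] ((413.7633056640625, 189.431396484375), 17.897478103637695)
```

View pics/w1.png

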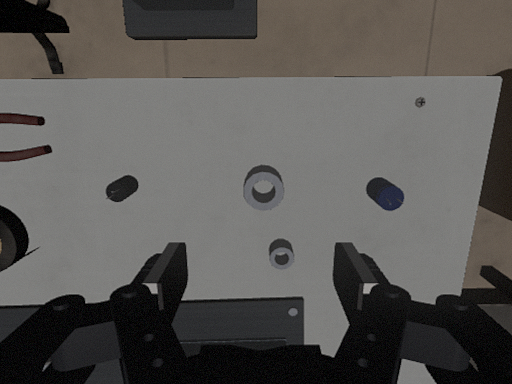

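The larger ring is centred at about (188,264), with the small look-alike at (254,282). Both are clear of the fingers.

Request:
{"name": "send_rows", "arguments": {"linear": [[-2.5, 1, 40], [-2.5, 1, 80], [-2.5, 1, 115], [-2.5, 1, 140], [-2.5, 1, 148], [-2.5, 1, 148], [-2.5, 1, 148], [-2.5, 1, 148], [-2.5, 1, 148], [-2.5, 1, 148], [-2.5, 1, 148]], "twist": [[0, 0, 0], [0, 0, 0], [0, 0, 0], [0, 0, 0], [0, 0, 0], [0, 0, 0], [0, 0, 0], [0, 0, 0], [0, 0, 0], [0, 0, 0], [0, 0, 0]], "claw": [0.8, 0.8, 0.8, 0.8, 0.8, 0.35, 0.35, 0.3, 0.3, 0.3, 0.3], "force": 40}}

```text
time_s: 4.12
tcp_pos: [0.4131, 0.1921, 0.0236]
tool_rot: [0.001, 0.0, 1.0, 0.001]
wrist_force: [-2.3, 2.5, 6.7]
finger_gap: 0.416
grip_force: 40.2
```

Request:
{"name": "send_rows", "arguments": {"linear": [[0, 0, -40], [0, 0, -90], [-5, -5, -140], [-30, -35, -170], [-60, -75, -170], [-95, -115, -170], [-130, -155, -170], [-170, -190, -170], [-195, -220, -170], [-207, -229, -170], [-207, -229, -170]], "twist": [[0, 0, 0], [0, 0, 0], [0, 0, 0], [0, 0, 0], [0, 0, 0], [0, 0, 0], [0, 0, 0], [0, 0, 0], [0, 0, 0], [0, 0, 0], [0, 0, 0]], "claw": [0.3, 0.3, 0.3, 0.3, 0.3, 0.3, 0.3, 0.3, 0.3, 0.3, 0.3]}}

```text
time_s: 5.5
tcp_pos: [0.6193, -0.0376, 0.1922]
tool_rot: [-0.0, 0.0, 1.0, 0.0]
wrist_force: [0.7, 0.2, -2.0]
finger_gap: 0.414
grip_force: 40.5
```

Run:
```python
from h import *
c=camera("wrist"); save(c,"w2"); P,rr,cc=cloud(c); s=robot.state(); print(s["tcp_pos"],s["tool_rot"],s["finger_gap"],s["wrist_force"])
def f(lo,hi):
    Q=P[np.all((P>lo)&(P<hi),1)]
    if len(Q)>3: print(len(Q),Q.mean(0).round(4),Q.min(0).round(4),Q.max(0).round(4),cv2.minEnclosingCircle((Q[:,:2]*1000).astype(np.float32)))
f([.58,-.08,.018],[.68,.01,.028])
f([.60,-.06,.04],[.65,-.02,.09])
f([.60,-.06,.078],[.65,-.02,.088])
f([.45,-.3,.1],[.9,-.06,.18])
```

```text
[ 0.61870793 -0.03680047  0.19214444] [-4.10154577e-04 -1.24974700e-04  9.99999872e-01  2.66927773e-04] 0.41124678412592824 [-0.21060617  1.01114561 -1.76854024]
1082 [ 0.621  -0.036   0.0225] [ 0.604  -0.0569  0.018 ] [ 0.6446 -0.0142  0.0276] ((625.566162109375, -35.899784088134766), 21.710657119750977)
467 [ 0.6225 -0.036   0.0709] [ 0.6177 -0.0438  0.0402] [ 0.6331 -0.028   0.0841] ((625.788818359375, -36.05093765258789), 8.080879211425781)
187 [ 0.6249 -0.0361  0.0813] [ 0.6193 -0.0423  0.078 ] [ 0.6319 -0.0304  0.0841] ((625.64404296875, -35.571292877197266), 6.8833909034729)
38278 [ 0.5837 -0.1459  0.1445] [ 0.4883 -0.1953  0.1   ] [ 0.7471 -0.1181  0.18  ] ((617.6746826171875, -127.77725219726562), 129.7363739013672)
```

View pics/w2.png

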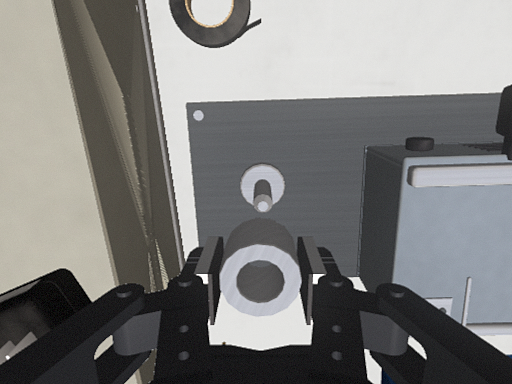

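The spindle tip shows at (205,263), in the middle of the flange at (186,263). The ring sits upright in the grip at (282,261). Next I'll measure the ring in the same camera frame.

Run:
```python
from h import *
c=camera("wrist"); P,rr,cc=cloud(c); s=robot.state(); t=s["tcp_pos"]; print(t)
m=(np.abs(cc-260)<38)&(rr>235)&(rr<325)
Z=P[m][:,2]; print(np.histogram(Z,bins=np.arange(.14,.22,.005)))
top=np.median(Z[(Z>t[2]-.01)&(Z<t[2]+.02)])
Q=P[m&(np.abs(P[:,2]-top)<.003)]
print(top,len(Q),Q.mean(0),cv2.minEnclosingCircle((Q[:,:2]*1000).astype(np.float32)),Q.min(0),Q.max(0))
# winder yaw: housing side / hatch edges
H=P[np.all((P>[.5,.0,.095])&(P<[.8,.25,.112]),1)]
print(len(H),H.min(0),H.max(0),cv2.minAreaRect((H[:,:2]*1000).astype(np.float32)))
# front edge of base plate: 
B=P[np.all((P>[.45,-.1,.004])&(P<[.8,.25,.013]),1)]
ys=np.arange(-.09,.06,.01); e=[(y,np.percentile(B[np.abs(B[:,1]-y)<.005,0],1)) for y in ys if (np.abs(B[:,1]-y)<.005).sum()>5]
e=np.array(e); print(np.polyfit(e[:,0],e[:,1],1), e.round(4)[:, 1])
```

```text
[ 0.61841089 -0.03632988  0.19215821]
(array([   0,    0,    0,    0,    0,    3,  134,  201,  299,  363,  525,
        788, 3011,    0,    0]), array([0.14 , 0.145, 0.15 , 0.155, 0.16 , 0.165, 0.17 , 0.175, 0.18 ,
       0.185, 0.19 , 0.195, 0.2  , 0.205, 0.21 , 0.215]))
0.20071083762624958 3431 [ 0.61855405 -0.03688741  0.20096026] ((620.1751708984375, -36.97420120239258), 18.3815860748291) [ 0.60179567 -0.05280143  0.19771778] [ 0.63844235 -0.0207891   0.20332167]
17532 [0.53622807 0.06096122 0.09500496] [0.72949079 0.16456362 0.11199154] ((638.7006225585938, 102.4529037475586), (190.96670532226562, 92.6660385131836), 11.06281566619873)
[0.2843859  0.53576908] [0.5385 0.5475 0.4992 0.494  0.4793 0.4808 0.5466 0.5457 0.5466 0.5466
 0.5457 0.5457 0.5456 0.5447 0.5447]
```

Request:
{"name": "send_rows", "arguments": {"linear": [[-5.7, 1, 30], [-5.7, 1, 60], [-5.7, 1, 80], [-5.7, 1, 88], [-5.7, 1, 96], [-5.7, 1, 104], [-5.7, 1, 104]], "twist": [[0, 0, 0], [0, 0, 0], [0, 0, 0], [0, 0, 0], [0, 0, 0], [0, 0, 0], [0, 0, 0]], "claw": [0.3, 0.3, 0.3, 0.3, 0.3, 0.3, 0.3]}}

```text
time_s: 6.48
tcp_pos: [0.6247, -0.0364, 0.088]
tool_rot: [-0.0, -0.0, 1.0, 0.0]
wrist_force: [0.0, -0.3, -0.8]
finger_gap: 0.412
grip_force: 40.5
```

Run:
```python
from h import *
s=robot.state(); print(s["tcp_pos"],s["wrist_force"],s["torque"],s["finger_gap"])
c=camera("wrist"); 
cv2.imwrite("pics/w3.png",cv2.resize(c["color"][150:384,160:370],None,fx=2,fy=2)[...,::-1])
```

```text
[ 0.62474353 -0.03642566  0.08796183] [ 0.02784406 -0.25932099 -0.79380586] [-0.01966604 -0.00015006  0.07294983] 0.4122433253324765
```

View pics/w3.png

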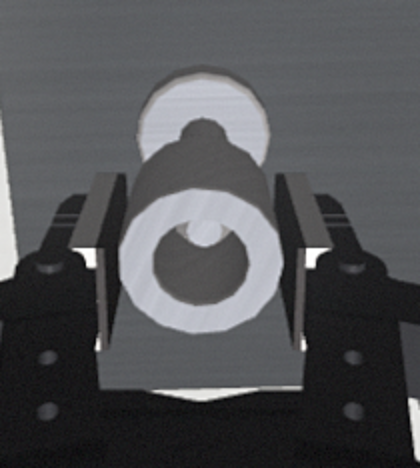

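The spindle's tip is inside the bore at crop (232,205), with no contact force. I'll lower the ring onto the flange, stop about 1 mm above it, and release.

Request:
{"name": "send_rows", "arguments": {"linear": [[0, 0, 10], [0, 0, 20], [0, 0, 30], [0, 0, 37], [0, 0, 41], [0, 0, 42.5], [0, 0, 42.5]], "twist": [[0, 0, 0], [0, 0, 0], [0, 0, 0], [0, 0, 0], [0, 0, 0], [0, 0, 0], [0, 0, 0]], "claw": [0.3, 0.3, 0.3, 0.3, 0.3, 0.3, 0.3]}}

```text
time_s: 7.4
tcp_pos: [0.6252, -0.0365, 0.046]
tool_rot: [0.0, -0.0, 1.0, -0.0]
wrist_force: [0.6, 0.8, -0.2]
finger_gap: 0.416
grip_force: 40.5
```

Request:
{"name": "send_rows", "arguments": {"linear": [[0, 0, 0], [0, 0, 0], [0, 0, 0], [0, 0, -15], [0, 0, -45], [0, 0, -85], [0, 0, -135], [0, 0, -165], [0, 0, -165]], "twist": [[0, 0, 0], [0, 0, 0], [0, 0, 0], [0, 0, 0], [0, 0, 0], [0, 0, 0], [0, 0, 0], [0, 0, 0], [0, 0, 0]], "claw": [0.5, 0.7, 0.7, 0.7, 0.7, 0.7, 0.7, 0.7, 0.7]}}

```text
time_s: 8.52
tcp_pos: [0.627, -0.0369, 0.2155]
tool_rot: [0.004, -0.0, 1.0, -0.001]
wrist_force: [-0.3, -1.0, -0.3]
finger_gap: 0.703
grip_force: 0.0
```

Run:
```python
from h import *
s=robot.state(); print(s["tcp_pos"],s["joints"].round(3))
c=camera("wrist"); save(c,"w4"); P,rr,cc=cloud(c)
Q=P[np.all((P>[.59,-.07,.03])&(P<[.66,.0,.065]),1)]; print(len(Q),np.histogram(Q[:,2],bins=np.arange(.03,.066,.003)))
Q=Q[Q[:,2]>.048]; print(cv2.minEnclosingCircle((Q[:,:2]*1000).astype(np.float32)),np.median(Q[:,2]))
c=camera("scene");P,rr,cc=cloud(c)
# hatch plate front edge & sides
H=P[np.all((P>[.56,.03,.096])&(P<[.75,.26,.110]),1)]
print(cv2.minAreaRect((H[:,:2]*1000).astype(np.float32)),H[:,2].mean())
col=c["color"][rr,cc].astype(int)
for n in ["scene","side"]:
    c=camera(n);P,rr,cc=cloud(c);col=c["color"][rr,cc].astype(int)
    Q=P[np.all((P>[.515,.10,.085])&(P<[.57,.18,.118]),1)]
    if len(Q): print(n,"pull",len(Q),Q.mean(0),Q.min(0),Q.max(0), Q[Q[:,2]>.106].mean(0),cv2.minAreaRect((Q[Q[:,2]>.104][:,:2]*1000).astype(np.float32)))
```

```text
[ 0.62704418 -0.03687208  0.2155217 ] [-0.247  0.318  1.501  0.     1.315 -1.818]
933 (array([ 16,  20,  19,  26,  25,  33,  36, 150, 579,  12,   9,   8]), array([0.03 , 0.033, 0.036, 0.039, 0.042, 0.045, 0.048, 0.051, 0.054,
       0.057, 0.06 , 0.063, 0.066]))
((625.9973754882812, -36.94300079345703), 17.77298927307129) 0.05472382369266368
((646.4461669921875, 138.44700622558594), (171.69894409179688, 153.5736541748047), 1.7443439960479736) 0.10382675128871434
scene pull 135 [0.54871403 0.13320881 0.10623667] [0.53627312 0.12366792 0.09163537] [0.56946575 0.14683018 0.11328701] [0.55127933 0.13458991 0.10987828] ((553.3084106445312, 134.87362670898438), (31.226337432861328, 23.13405418395996), 4.296446800231934)
side pull 168 [0.55044569 0.14410203 0.10380868] [0.53494368 0.12543239 0.09037929] [0.5696547  0.15113861 0.11124322] [0.55145141 0.14090649 0.10880249] ((552.5762939453125, 138.34507751464844), (35.27738571166992, 24.272613525390625), 6.893743991851807)
```

View pics/w4.png

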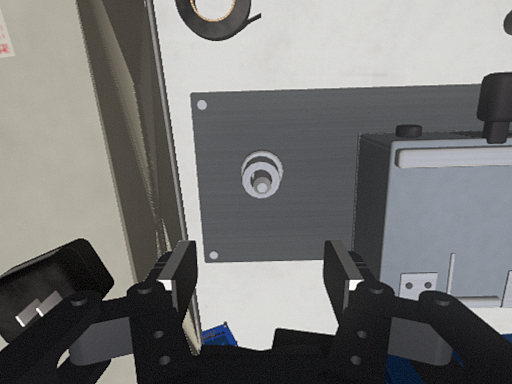

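The ring is seated: its top measures 54.5 mm, it surrounds the spindle at (180,262), and the gripper is clear. Next I'll work out the approach to the pull at (100,497), with the tool pitched 50° down.

Run:
```python
from h import *
Rt=down(.025,np.radians(50)); z=Rt.apply([0,0,1]); pull=np.array([.5525,.137,.100])
print(rel([.50,.08,.24],Rt)); print(rel(pull-.065*z,Rt))
```

```text
(array([124. , 116.2, -30.4]), array([-0.008, -0.701, -0.024]))
(array([113.1, 172.1,  59.8]), array([-0.008, -0.701, -0.024]))
```

Request:
{"name": "send_rows", "arguments": {"linear": [[25, 20, -15], [50, 45, -30], [80, 75, -30], [110, 100, -30], [124, 116, -30], [124, 135, -10], [118, 155, 25], [113, 172, 60], [113, 172, 60]], "twist": [[0, -0.12, 0], [0, -0.26, -0.01], [-0.005, -0.4, -0.02], [-0.008, -0.55, -0.024], [-0.008, -0.701, -0.024], [-0.008, -0.701, -0.024], [-0.008, -0.701, -0.024], [-0.008, -0.701, -0.024], [-0.008, -0.701, -0.024]], "claw": [0.7, 0.7, 0.7, 0.7, 0.7, 0.7, 0.7, 0.7, 0.7]}}

```text
time_s: 9.85
tcp_pos: [0.5084, 0.1363, 0.1454]
tool_rot: [0.338, -0.013, 0.941, 0.004]
wrist_force: [-0.1, -0.5, -0.1]
finger_gap: 0.699
grip_force: 0.0
```

Run:
```python
from h import *
s=robot.state(); print(s["tcp_pos"],s["joints"].round(3),s["wrist_force"])
Rt=down(.025,np.radians(50)); print("rot err",(Rq(s["tool_rot"]).inv()*Rt).as_rotvec())
c=camera("wrist"); save(c,"w5"); P,rr,cc=cloud(c)
Q=P[np.all((P>[.515,.10,.085])&(P<[.568,.17,.118]),1)]
if len(Q): print("pull",len(Q),Q.mean(0),Q.min(0),Q.max(0), cv2.minAreaRect((Q[Q[:,2]>.104][:,:2]*1000).astype(np.float32)))
pull=np.array([.5525,.137,.100]); print(rel(pull+.005*Rt.apply([0,0,1]),Rt))
```

```text
[0.50844055 0.13632724 0.14537264] [ 0.043 -0.113  2.304 -0.042  0.261 -1.519] [-0.14899938 -0.48365677 -0.10137437]
rot err [ 0.00044267 -0.00773947  0.00242343]
pull 1716 [0.54286812 0.13679904 0.10549152] [0.53459546 0.12479502 0.09178491] [0.56678361 0.14907676 0.11162648] ((550.7708129882812, 137.00506591796875), (32.1377067565918, 24.00080680847168), 0.3151797950267792)
(array([-1.9,  0. , 69.1]), array([ 0.   , -0.003,  0.002]))
```

View pics/w5.png

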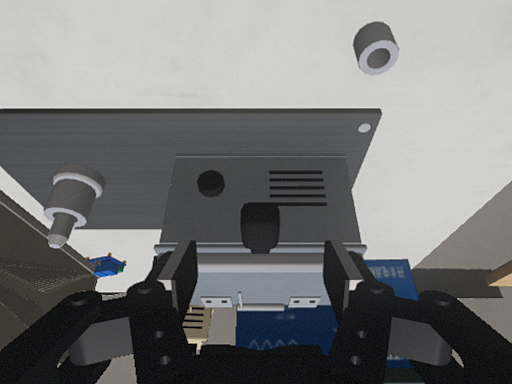

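The pull is centred between the fingers at (226,260), and the winder's edges run level, so the yaw is about 0. I'll advance and grip.

Request:
{"name": "send_rows", "arguments": {"linear": [[-1, 0.5, 25], [-1, 0.5, 50], [-1, 0.5, 64], [-1, 0.5, 68], [-1, 0.5, 68], [-1, 0.5, 68], [-1, 0.5, 68], [-1, 0.5, 68], [-1, 0.5, 68], [-1, 0.5, 68], [-1, 0.5, 68]], "twist": [[0, 0, 0], [0, 0, 0], [0, 0, 0], [0, 0, 0], [0, 0, 0], [0, 0, 0], [0, 0, 0], [0, 0, 0], [0, 0, 0], [0, 0, 0], [0, 0, 0]], "claw": [0.7, 0.7, 0.7, 0.7, 0.5, 0.35, 0.2, 0.2, 0.2, 0.2, 0.2], "force": 50}}

```text
time_s: 11.28
tcp_pos: [0.5565, 0.1374, 0.1002]
tool_rot: [0.344, -0.012, 0.939, 0.004]
wrist_force: [-5.9, 1.0, 7.4]
finger_gap: 0.273
grip_force: 50.7
```

```bash
cat > arc.py <<'E'
from h import *
import sys
s=robot.state(); R0=Rq(s["tool_rot"]); t=s["tcp_pos"]
print(t,s["joints"].round(3),s["wrist_force"].round(1),s["torque"].round(2),s["finger_gap"])
q0=float(sys.argv[1]); psi=.02
ax=np.array([-np.sin(psi),np.cos(psi),0])
hinge=np.array([.5515,.137,.100])+.173*np.array([np.cos(psi),np.sin(psi),0])
for q in map(float,sys.argv[2:]):
    D=R.from_rotvec(ax*(q-q0))  # +y rotation takes -x to +z
    p=hinge+D.apply(t-hinge)
    print(q,(R0.inv().apply(p-t)*1000).round(1).tolist(),(R0.inv()*D*R0).as_rotvec().round(3).tolist())
E
python3 arc.py 0 .1 .2 .3 .4 .5 .6
```

```text
[0.55654458 0.13741361 0.10016518] [ 0.041  0.114  2.215 -0.094  0.111 -1.467] [-5.9  1.   7.4] [0.13 0.25 0.24] 0.2728308489844834
0.1 [-11.5, -0.0, -12.2] [-0.0, 0.1, 0.0]
0.2 [-24.1, -0.0, -23.3] [-0.001, 0.2, 0.001]
0.3 [-37.8, -0.1, -33.0] [-0.001, 0.3, 0.001]
0.4 [-52.4, -0.1, -41.3] [-0.002, 0.4, 0.001]
0.5 [-67.7, -0.2, -48.1] [-0.002, 0.5, 0.002]
0.6 [-83.7, -0.3, -53.4] [-0.003, 0.6, 0.002]
```

Request:
{"name": "send_rows", "arguments": {"linear": [[-5.5, 0, -6.2], [-11.5, 0, -12.2], [-17.6, 0, -18], [-24.1, 0, -23.3], [-30.8, 0, -28.4], [-37.8, -0.1, -33], [-45, -0.1, -37.4], [-52.4, -0.1, -41.3], [-60, -0.1, -44.9], [-67.7, -0.2, -48.1], [-67.7, -0.2, -48.1]], "twist": [[0, 0.05, 0], [0, 0.1, 0], [-0.001, 0.15, 0], [-0.001, 0.2, 0.001], [-0.001, 0.25, 0.001], [-0.001, 0.3, 0.001], [-0.002, 0.35, 0.001], [-0.002, 0.4, 0.001], [-0.002, 0.45, 0.002], [-0.002, 0.5, 0.002], [-0.002, 0.5, 0.002]], "claw": [0.2, 0.2, 0.2, 0.2, 0.2, 0.2, 0.2, 0.2, 0.2, 0.2, 0.2], "force": 60}}

```text
time_s: 12.65
tcp_pos: [0.5769, 0.138, 0.1809]
tool_rot: [0.099, -0.012, 0.995, 0.002]
wrist_force: [-8.8, 2.0, 5.6]
finger_gap: 0.269
grip_force: 63.9
```

```bash
python3 arc.py .5 .55 .6 .65 .7 .75 .8 .85 .9 .95 1.0 1.05 1.1
python3 - <<'E'
from h import *
c=camera("side"); P,rr,cc=cloud(c)
# hatch plate angle: fit plane on points above housing
m=np.all((P>[.58,.06,.125])&(P<[.72,.22,.24]),1); Q=P[m]
if len(Q)>30:
    u,sv,v=np.linalg.svd(Q-Q.mean(0),full_matrices=False); n=v[2]*np.sign(v[2][2]); print(len(Q),n,sv,"q",np.arctan2(np.hypot(*n[:2]),n[2]))
s=robot.state(); print("pitch",np.arcsin(-Rq(s["tool_rot"]).apply([0,0,1])[2])-np.radians(50))
E
```

```text
[0.57691566 0.13797792 0.18088927] [ 0.035  0.166  1.775  0.     1.001 -1.561] [-8.8  2.   5.6] [-0.06  0.5   0.23] 0.26875362455351265
0.55 [-5.6, -0.0, -6.3] [-0.0, 0.05, 0.0]
0.6 [-11.5, -0.0, -12.3] [-0.0, 0.1, 0.0]
0.65 [-17.7, -0.0, -18.0] [-0.001, 0.15, 0.0]
0.7 [-24.1, -0.0, -23.4] [-0.001, 0.2, 0.001]
0.75 [-30.8, -0.0, -28.5] [-0.001, 0.25, 0.001]
0.8 [-37.8, -0.1, -33.2] [-0.001, 0.3, 0.001]
0.85 [-45.0, -0.1, -37.5] [-0.002, 0.35, 0.001]
0.9 [-52.4, -0.1, -41.5] [-0.002, 0.4, 0.001]
0.95 [-60.0, -0.1, -45.2] [-0.002, 0.45, 0.001]
1.0 [-67.8, -0.1, -48.4] [-0.002, 0.5, 0.002]
1.05 [-75.7, -0.2, -51.2] [-0.002, 0.55, 0.002]
1.1 [-83.7, -0.2, -53.7] [-0.003, 0.6, 0.002]
945 [0.52456455 0.02935022 0.85086462] [1.36375744 1.00120621 0.1153151 ] q 0.5531675380607608
pitch 0.49837870068492707
```

Request:
{"name": "send_rows", "arguments": {"linear": [[-5.6, 0, -6.3], [-11.5, 0, -12.3], [-17.7, 0, -18], [-24.1, 0, -23.4], [-30.8, 0, -28.5], [-37.8, -0.1, -33.2], [-45, -0.1, -37.5], [-52.4, -0.1, -41.5], [-60, -0.1, -45.2], [-67.8, -0.1, -48.4], [-75.7, -0.2, -51.2], [-83.7, -0.2, -53.7]], "twist": [[0, 0.05, 0], [0, 0.1, 0], [-0.001, 0.15, 0], [-0.001, 0.2, 0.001], [-0.001, 0.25, 0.001], [-0.001, 0.3, 0.001], [-0.002, 0.35, 0.001], [-0.002, 0.4, 0.001], [-0.002, 0.45, 0.001], [-0.002, 0.5, 0.002], [-0.002, 0.55, 0.002], [-0.003, 0.6, 0.002]], "claw": [0.2, 0.2, 0.2, 0.2, 0.2, 0.2, 0.2, 0.2, 0.2, 0.2, 0.2, 0.2]}}

```text
time_s: 14.2
tcp_pos: [0.6482, 0.1401, 0.2513]
tool_rot: [-0.199, -0.012, 0.98, 0.0]
wrist_force: [-3.0, 5.0, 7.2]
finger_gap: 0.27
grip_force: 63.6
```

Request:
{"name": "send_rows", "arguments": {"linear": [[0, 0, 0], [0, 0, 0]], "twist": [[0, 0, 0], [0, 0, 0]], "claw": [0.2, 0.2]}}

```text
time_s: 14.45
tcp_pos: [0.6481, 0.1401, 0.2513]
tool_rot: [-0.198, -0.012, 0.98, 0.0]
wrist_force: [-4.7, 3.3, 8.9]
finger_gap: 0.273
grip_force: 63.9
```

```bash
cat > q.py <<'E'
from h import *
s=robot.state(); Z=Rq(s["tool_rot"]).apply([0,0,1]); p=s["tcp_pos"]-.005*Z
print("pull",p,"q",np.arctan2(p[2]-.1,.7245-p[0]),"r",np.hypot(p[2]-.1,.7245-p[0]),"pitch-50",np.arctan2(-Z[2],Z[0])-np.radians(50))
for n in ["side","scene"]:
    c=camera(n); P,rr,cc=cloud(c)
    u=np.array([-np.cos(1.0),0,np.sin(1.0)])
    d=P-np.array([.7245,.14,.1]); r=np.hypot(d[:,0],d[:,2]); a=np.arctan2(d[:,2],-d[:,0])
    m=(np.abs(d[:,1])<.075)&(np.abs(d[:,1])>.03)&(r>.05)&(r<.14)&(a>.5)&(a<1.5)
    if m.sum()>20: print(n,m.sum(),"plate polar angle",np.median(a[m]),np.polyfit(d[m][:,0],d[m][:,2],1))
save(c,"fin")
E
python3 q.py; python3 arc.py 1.1 1.05 1.0 .95 .9 .87 .85
```

```text
pull [0.65001812 0.14009302 0.25590383] q 1.125112755145614 r 0.17278181119139513 pitch-50 1.097512878686353
side 253 plate polar angle 1.075192491537511 [-2.20334028 -0.01350413]
scene 699 plate polar angle 1.1032636200023762 [-1.98708662e+00  1.52695685e-03]
[0.64800274 0.14006233 0.25122769] [ 0.03   0.65   1.008  0.008  1.883 -1.564] [-3.3  4.4  8.2] [-0.22  0.81 -0.08] 0.27144986311404107
1.05 [5.3, 0.0, 6.6] [0.0, -0.05, -0.0]
1.0 [10.3, -0.0, 13.4] [0.001, -0.1, -0.0]
0.95 [14.9, -0.0, 20.5] [0.001, -0.15, -0.001]
0.9 [19.2, -0.0, 27.9] [0.001, -0.2, -0.001]
0.87 [21.6, -0.0, 32.3] [0.001, -0.23, -0.001]
0.85 [23.1, -0.0, 35.4] [0.001, -0.25, -0.001]
```

Request:
{"name": "send_rows", "arguments": {"linear": [[2.7, 0, 3.3], [5.3, 0, 6.6], [7.8, 0, 10], [10.3, 0, 13.4], [12.6, 0, 17], [14.9, 0, 20.5], [17, 0, 24.2], [19.2, 0, 27.9], [21.6, 0, 32.3], [23.1, 0, 35.4], [23.1, 0, 35.4], [23.1, 0, 35.4]], "twist": [[0, -0.025, 0], [0, -0.05, 0], [0.001, -0.075, 0], [0.001, -0.1, 0], [0.001, -0.125, 0], [0.001, -0.15, -0.001], [0.001, -0.175, -0.001], [0.001, -0.2, -0.001], [0.001, -0.23, -0.001], [0.001, -0.25, -0.001], [0.001, -0.25, -0.001], [0.001, -0.25, -0.001]], "claw": [0.2, 0.2, 0.2, 0.2, 0.2, 0.2, 0.2, 0.2, 0.2, 0.2, 0.2, 0.2]}}

```text
time_s: 16.05
tcp_pos: [0.6128, 0.1391, 0.2268]
tool_rot: [-0.075, -0.012, 0.997, 0.001]
wrist_force: [-5.5, 3.2, 7.5]
finger_gap: 0.266
grip_force: 63.7
```

```bash
python3 q.py
```

```text
pull [0.61357766 0.13904897 0.23171524] q 0.870884644641447 r 0.17219950707989837 pitch-50 0.8480047212092175
side 140 plate polar angle 0.8679972039409944 [-1.26594    -0.00486551]
scene 414 plate polar angle 0.8547823848563283 [-1.26521137 -0.00549947]
```

View pics/fin.png

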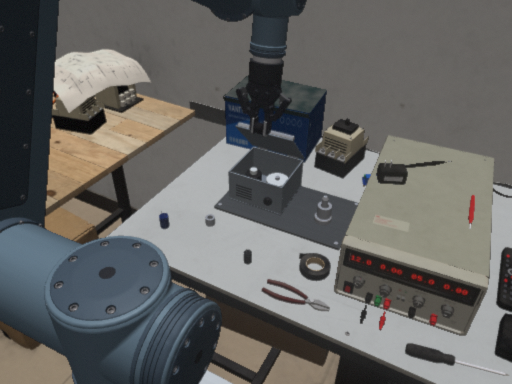

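The hatch is held open at about 0.86 rad, inside the 0.775–0.95 window. The ring is on the spindle at (210,324), and the other things are where they were.

```bash
python3 -c "
from workcell import ticket
print(ticket.close_job())"
```

```text
the job is handed in; nothing more can be done
None
```

The job is handed in: the spacer is seated on the flange and released, and the hatch was lifted to about 1.1 rad, eased back to about 0.86 rad (roughly 5° below balance), and is still held there; the other things on the bench were not moved.

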